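# Press a seated bushing out of a bearing block

### The job

Get the tight brass bushing out of the bearing block: fit the block's underside access hole over the upright drift pin and press the block gently down, without forcing it, until it sits flat on the press-out base and the bushing has been poked up proud. Leave the block sitting on the base, lift the bushing out and stand it upright on the floor of the black tray, without disturbing the brass weight or the loupe.

Things in the scene. Friction and masses are not known exactly. Their poses are not given: they have to be found in the camera images.
- bearing_block: loose aluminium block, 0.28 to 0.46 kg; origin at the centre of its underside, z up; starts standing on the table. Foot flange 62 (x) by 104 (y) by 8 mm thick with bolt holes; on it a body 58 (x) by 52 (y) by 26 mm, top 34 mm above the origin. Grasp the body across y (52 mm); fingertips then stand over the flange and can push on it
- access_hole (a point): centre of the block's access hole, at its underside: 10.5 mm in diameter, through the 8 mm thick floor of the 26 mm bore. Bore and hole are both vertical, on the block's origin
- bushing: loose solid brass cylinder, 25 mm in diameter, 26 mm tall, 60 g; origin at the centre of its lower face, z along its axis. Starts home in the bore, top flush with the block's, lower face 8 mm above the block's underside. Two sprung plungers hold it: pushing it up takes about 8 to 18 N at first, then less; raised about 10 mm it is free and the plungers keep it from falling back in
- press_base: fixed square steel plate, 120 by 120 mm, top 12 mm above the table; origin under its centre at table height. A slot runs along its own x axis through its centre, and an upright steel drift pin is clamped in it. When the block lies on the plate, the pin in its hole, the bushing stands 14 mm proud of the block's top
- slot_centre (a point): centre of the slot at the plate's top. The pin, rigid, 8 mm in diameter, its rim slightly rounded, its flat tip 22 mm above the plate, stands anywhere along the slot up to 14 mm either side of this point; its place is not measured and must be seen or felt for. With the tip just touching the bushing, the block's underside is 14 mm above the plate
- tray: fixed black open tray, outside about 100 (x) by 150 (y) by 22 mm high with a small tab at each long side (114 mm over the tabs); walls and floor 2 mm; origin under its centre at the table
- test_weight: loose brass weight, bystander, 29 mm in diameter, 51 mm tall; origin at the centre of its foot
- loupe: loose black eye loupe, bystander, 37 mm in diameter, 34 mm tall; origin at the centre of its foot

How it is judged:
By the outcome, as a careful person would: the job done as asked, in the order asked, and still so for the second after the job is handed in, with the robot touching nothing.
It also fails if it takes over 72 s, if anything falls off the work surface, if the arm or the gripper's body presses on something with over 40 N, if the wrist force passes 120 N, or if a joint passes its speed limit or range.

### The arm

A 6-joint arm with a two-finger parallel gripper is mounted at the origin on the work surface; the furniture and walls round the work are solid. World frame = base frame: x ahead of the robot, y to its left, z up, the work surface at z = 0. Lengths are in m, angles in rad, forces in N, time in s.
With the tool pointing down it reaches from about 0.35 to 0.975 m from the base axis. Payload 4.9 kg.
Tool frame: the origin (TCP) lies midway between the tips of the shut fingers; the grasp point (between the pads) lies 19 mm behind it; z points along the fingers, y is the line along which they close (so a half turn about z gives the same grasp; the last joint's range is limited). The gripper opens to 85 mm and grips with 20 to 120 N. Pads are 22 mm wide; open, the fingers measure 114 mm over their backs; the gripper's body (76 mm by 85 mm) begins 54 mm behind the grasp point. The pads swing forward as they close: fully open they stand 13 mm farther back than shut.
Start: joints at [-1.243, 0.053, 1.613, -0, 1.476, -0.119], TCP at [0.27, -0.564, 0.231] pointing down, gripper open.
Joint ranges: [-3.01, 3.01], [-1.01, 2.22], [0.06, 2.58], [-1.02, 4.17], [0.09, 2.62], [-3.14, 3.14]. Speed limits (rad/s): [2.57, 2.57, 3.14, 3.14, 3.14, 3.14].

### API

Orientations are given as a rotation vector (axis times angle).
In Python, from station import ctrl gives the robot as it stands. The module is installed in compiled form; this text tells all that it offers.
- The arm moves only by the shell command python3 -m handwheel 'ROWS' [OPENING] [FORCE]. ROWS is JSON, a list of rows, each a list of 2 entries, a list of its own where there are three numbers: the shift along the tool's x, y, z in cm, then the turn, a rotation vector about the tool's x, y, z in rad. In form: [[[tx, ty, tz], [ax, ay, az]], ...]. A call has 1 to 5 rows; each row is the pose to reach, as a shift and turn from the pose commanded when the call began, along the tool's axes at that moment; what a row does not reach only later rows make up. A row lasts 1/8 s, in which the tool goes at most 62.5 mm and 10.7 degrees, less where a joint would pass 70% of its speed; a pose out of reach is approached as far as the arm can. A call with a gripper value outside its range is refused whole. OPENING is the gripper's target within -1 to 1 (shut at 1, half-way at 0, fully open at -1), set as the call begins (- or left out, the last holds). The fingers move at their own pace and stop on an object; FORCE is the grip in N (left out, the last holds). Time passes only in rows, so rows that repeat a pose let the fingers close. It gives the time, the measured TCP pose, the force, the opening and the grip force at its end, in the units of the state.
- ctrl.get_obs(): the state, without advancing time (a new reading comes with each control period).
- ctrl.get_image(name): name is "scene" or "top" or "wrist"; returns the picture (420x560x3 uint8, blue, green, red); there is no depth.
- ctrl.calibration(name): a dict with "fx", "fy", "cx", "cy" (pixels), "R" (3x3) and "t" (3): a world point X has camera coordinates R X + t. Camera axes: x right, y down, z forward; pixel columns grow to the right and rows downward; lengths in m; the calibration is good to about 2 mm. A picture is of the moment at which its call begins: read the wrist's pose just before it. calibration takes no time and is no camera call; for the wrist camera it gives the pose at the moment of the call.
- ctrl.finish_job(): hands the job in; it is judged then, once.
Trained networks look in the newest picture that a camera, given by its name, has taken for a name from the list of things; names that differ only in an ending like _2 or _b are one class to them, and where a whole thing is asked for, a point or a joint stands for the part that bears it (a point fixed in the world has none). Each returns a list of dicts, best first, with "score" (0 to 1); they miss things now and then, are a little off and sometimes report something else, mostly with a low value. They report only what shows in the picture. A call takes as long as a camera call.
- ctrl.look_for(camera, query): "position" ([column, row] in pixels, amid what is visible of it).
- ctrl.landmark_of(camera, query): "position" ([column, row] in pixels: a listed point, or the origin of a listed thing).
The state is a dict: "t": time; "q": joint angles; "dq": joint speeds; "effort": joint torques, N m; "tool_pos": TCP position; "tool_rot": TCP orientation; "contact_force": force on the tool from outside, world axes, zero at the start; "wrist_torque": the same for the moment, N m; "opening": finger opening in m; "grip_force": force on a finger pad.
Only numpy, scipy, OpenCV 4.12 (cv2) and the standard library are available. Lean on these libraries where they do the work, as an engineer would, in place of code of your own. Each camera call takes 0.05 s, during which the arm holds its last target. There are 200 camera calls.

## Working session

There is one attempt and no reset: what is moved stays moved. The work goes in short steps, Python scripts to look and compute and a shell command to move; the robot and the scene stay as the last step left them, time stands still between calls to the robot, and variables do not carry over. Pictures are saved under pics/ and viewed, at most 10 in all, crops included, and the job is handed in when it is done.

```bash
mkdir -p pics; cat > h.py <<'E'
import numpy as np, cv2, json
from scipy.spatial.transform import Rotation as Ro
from station import ctrl
def ray(c,px):
    k=ctrl.calibration(c); R=np.array(k["R"]);t=np.array(k["t"])
    d=R.T@np.array([(px[0]-k["cx"])/k["fx"],(px[1]-k["cy"])/k["fy"],1]); return -R.T@t,d
def onz(c,px,z):
    o,d=ray(c,px); return o+d*(z-o[2])/d[2]
def proj(c,X):
    k=ctrl.calibration(c); p=np.array(k["R"])@np.array(X)+np.array(k["t"]); return [k["fx"]*p[0]/p[2]+k["cx"],k["fy"]*p[1]/p[2]+k["cy"]]
def totool(target):
    "shift (cm) in tool axes to bring TCP to target"
    o=ctrl.get_obs(); R=Ro.from_rotvec(o["tool_rot"])
    return np.round(R.inv().apply(np.array(target)-o["tool_pos"])*100,2)
def axes():
    o=ctrl.get_obs(); return Ro.from_rotvec(o["tool_rot"]).as_matrix()
E
python3 - <<'E'
from h import *
np.set_printoptions(precision=4,suppress=True)
o=ctrl.get_obs(); print({k:o[k] for k in("t","tool_pos","tool_rot","opening","contact_force")}); print(axes())
for c in("scene","top"):
    im=ctrl.get_image(c); cv2.imwrite(f"pics/{c}0.png",im)
    for n,z in [("bearing_block",0),("bushing",.008),("press_base",0),("slot_centre",.012),("tray",0),("test_weight",0),("loupe",0)]:
        for r in ctrl.landmark_of(c,n)[:2]: print(c,n,round(r["score"],2),np.array(r["position"]),onz(c,r["position"],z))
E
```

```text
{'t': 0.0, 'tool_pos': array([ 0.2698, -0.5631,  0.2301]), 'tool_rot': array([-3.0615, -0.6956,  0.0003]), 'opening': 0.08573470585390958, 'contact_force': array([-0.1792, -0.1245,  0.5199])}
[[ 0.9018  0.4321 -0.0006]
 [ 0.4321 -0.9018  0.002 ]
 [ 0.0003 -0.002  -1.    ]]
scene bearing_block 0.72 [317.4 255.4] [ 0.451  -0.0454  0.    ]
scene bushing 0.47 [313.2 252.9] [ 0.4601 -0.0433  0.008 ]
scene press_base 0.86 [295.3 196.1] [ 0.4274 -0.3155  0.    ]
scene press_base 0.68 [231.6 229.6] [ 0.5992 -0.1756  0.    ]
scene slot_centre 0.89 [293.3 186.6] [ 0.425  -0.3477  0.012 ]
scene tray 0.81 [232.6 226.4] [ 0.5958 -0.1891  0.    ]
scene test_weight 0.59 [285.7 224. ] [ 0.4825 -0.1778  0.    ]
top bearing_block 0.59 [211.  223.6] [ 0.4558 -0.0474  0.    ]
top bushing 0.42 [213.3 219.5] [ 0.464  -0.0532  0.008 ]
top press_base 0.56 [330.8 238.1] [ 0.431  -0.3161  0.    ]
top slot_centre 0.56 [336.8 234.7] [ 0.4375 -0.3277  0.012 ]
top tray 0.98 [271.3 164.8] [ 0.5968 -0.1782  0.    ]
top test_weight 0.68 [278.4 214.6] [ 0.4807 -0.1978  0.    ]
```

```bash
python3 - <<'E'
import cv2
a=cv2.imread('pics/top0.png')[110:290,150:400]; cv2.imwrite('pics/top0c.png',cv2.resize(a,None,fx=3.2,fy=3.2,interpolation=2))
E
```

```text
(no output)
```

View pics/top0c.png

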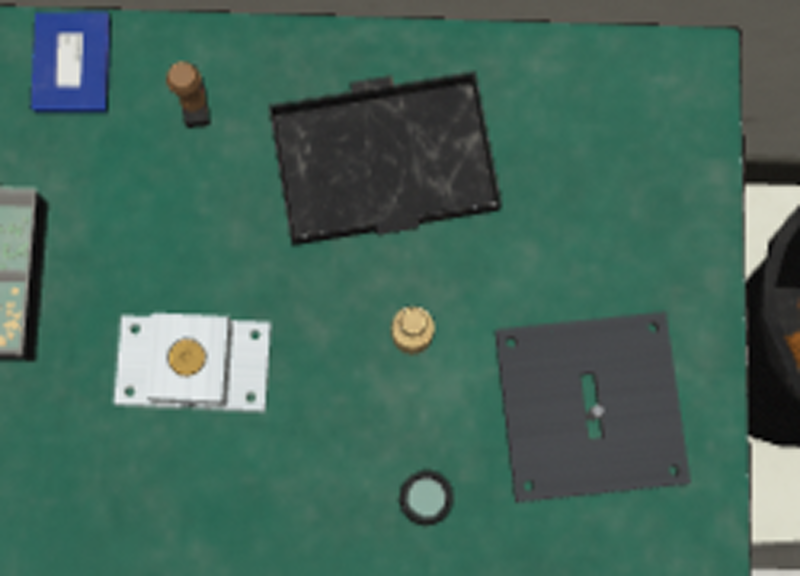

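View pics/scene0.png

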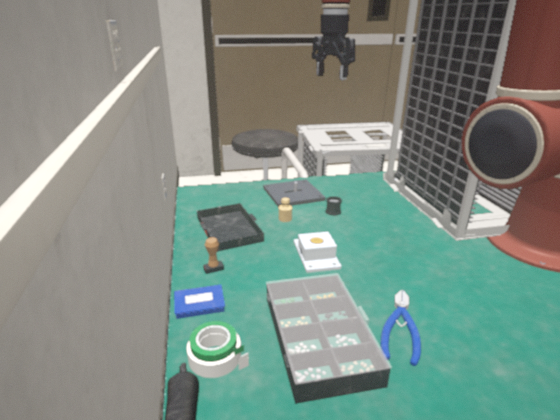

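The top view shows the pin at crop (597,411), plate corners (497,330), (665,313), (690,485) and (516,502), block flange corners (122,316), (271,321), (266,411) and (115,404), with the weight at (413,330) and the loupe at (427,497). The scene view agrees with that layout.

```bash
python3 - <<'E'
from h import *
np.set_printoptions(precision=4,suppress=True)
f=lambda p:[150+(p[0]+.5)/3.2-.5,110+(p[1]+.5)/3.2-.5]
def poly(n,ps,z):
    P=np.array([onz("top",f(p),z)[:2] for p in ps]); print(n,P.mean(0)); 
    for i in range(len(P)):
        e=P[(i+1)%len(P)]-P[i]; print("   ",np.linalg.norm(e),np.degrees(np.arctan2(e[1],e[0])))
poly("plate",[(497,330),(665,313),(690,485),(516,502)],.012)
poly("flange",[(122,316),(271,321),(266,411),(115,404)],.008)
poly("tray",[(271,106),(476,74),(500,208),(293,243)],.022)
for n,p,z in[("pin",(598,411),.034),("slot a",(588,374),.012),("slot b",(597,439),.012),("weight foot",(414,334),0.02),("loupe",(427,497),.034),("bush",(187,357),.034)]: print(n,onz("top",f(p),z))
k=ctrl.calibration("wrist"); R=np.array(k["R"]); c=-R.T@k["t"]; A=axes(); print("cam in tool",A.T@(c-ctrl.get_obs()["tool_pos"]),"R cam axes in tool\n",A.T@R.T, k["fx"])
print(totool([.43,-.38,.26]))
E
```

```text
plate [ 0.433 -0.323]
    0.11819238944643855 -82.45737817134705
    0.11997371109269195 -172.3378385870503
    0.1193876922431564 97.13392085290289
    0.119125567787529 7.089564228543475
flange [ 0.4559 -0.0467]
    0.10409859135216463 -90.26413851443331
    0.06316501764374362 179.59565591990784
    0.10423818318221394 88.98931761453285
    0.061807338584860365 -0.5286247948561285
tray [ 0.6042 -0.1753]
    0.14787899261584367 -78.87599785102672
    0.10020578783347932 -169.2969063420054
    0.1466833103699275 101.62232072432232
    0.10147988241027216 11.386600154168832
pin [ 0.4273 -0.3237  0.034 ]
slot a [ 0.4554 -0.3202  0.012 ]
slot b [ 0.4106 -0.3264  0.012 ]
weight foot [ 0.4786 -0.199   0.02  ]
loupe [ 0.3669 -0.2104  0.034 ]
bush [ 0.4559 -0.0463  0.034 ]
cam in tool [ 0.0813 -0.0002 -0.1414] R cam axes in tool
 [[-0.0003 -0.9488 -0.3159]
 [ 1.     -0.0002 -0.0003]
 [ 0.0002 -0.3159  0.9488]] 357.44050338449085
[22.36 -9.65 -2.87]
```

```bash
python3 -m handwheel '[[[6,-3.5,2],[0,0,0.1]],[[12,-7,4],[0,0,0.2]],[[18,-10.8,6],[0,0,0.31]],[[24.6,-14.7,8],[0,0,0.31]],[[24.6,-14.7,8],[0,0,0.31]]]'
python3 -m handwheel '[[[0,0,0],[0,0,0]],[[0,0,0],[0,0,0]]]'
python3 - <<'E'
from h import *
np.set_printoptions(precision=4,suppress=True)
print(ctrl.get_obs()["tool_pos"],axes())
im=ctrl.get_image("wrist"); cv2.imwrite("pics/w1.png",im)
for n,z in [("press_base",0),("slot_centre",.012)]:
    for r in ctrl.landmark_of("wrist",n)[:2]: print(n,round(r["score"],2),np.array(r["position"]),onz("wrist",r["position"],z))
print(proj("wrist",[.4273,-.3237,.034]),proj("wrist",[.433,-.323,.012]))
E
```

```text
t: 1.42
tool_pos: [0.4292, -0.3226, 0.1507]
tool_rot: [-3.134, -0.216, -0.0]
contact_force: [-1.0, -0.4, -0.1]
opening: 0.0853
grip_force: 0.0
t: 1.68
tool_pos: [0.4284, -0.3252, 0.1517]
tool_rot: [3.133, 0.215, 0.0]
contact_force: [0.0, -0.0, 0.4]
opening: 0.0855
grip_force: 0.0
[ 0.4284 -0.3252  0.1517] [[ 0.9906  0.1367  0.0002]
 [ 0.1367 -0.9906 -0.0009]
 [ 0.0001  0.0009 -1.    ]]
press_base 0.94 [276.1 190.8] [ 0.4324 -0.323   0.    ]
press_base 0.21 [130.2 109.2] [ 0.4827 -0.2003  0.    ]
[np.float64(275.83533929026447), np.float64(208.56090242906635)] [np.float64(276.0964969728751), np.float64(193.7276954720976)]
```

View pics/w1.png

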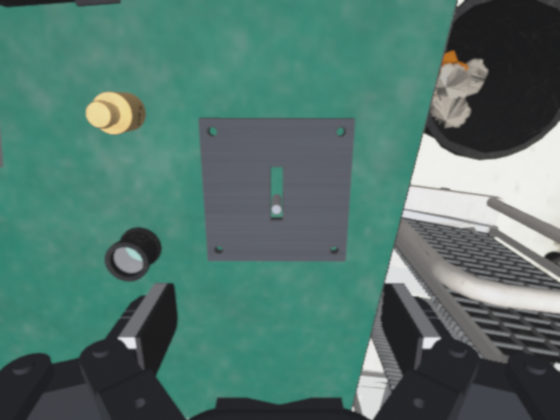

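Wrist view: plate square and centred near (277,190), pin tip at about (276,209). The weight (115,112) and loupe (132,255) are off to the left, both clear of the plate. Next I measure the tip sub-pixel.

```bash
python3 - <<'E'
from h import *
np.set_printoptions(precision=4,suppress=True)
im=cv2.imread("pics/w1.png"); g=cv2.cvtColor(im,cv2.COLOR_BGR2GRAY)
print(g[200:220,266:288])
w=np.clip(g[202:217,268:286].astype(float)-125,0,None); ys,xs=np.mgrid[202:217,268:286]
p=[(w*xs).sum()/w.sum(),(w*ys).sum()/w.sum()]; P=onz("wrist",p,.034); print(p,P)
P=onz("wrist",p,.034);o=ctrl.get_obs()
print("pin in tool axes",axes().T@(P-o["tool_pos"]))
print("to block view", np.round(totool([.456-.004,-.0463,.1517]),2))
E
```

```text
[[ 99  98  97  95  96  99 103 104 104 104 103 102 100  98  97  98  97  96
   97  98  99  98]
 [ 99  99  98  95  95  99 103 104 105 104 103 102 100  98  97  99  97  96
   97  99  99  99]
 [ 99  99  98  95  95  99 103 104 105 104 104 103 100  97  97  99  97  97
   97  98  99  99]
 [100  98  97  94  94  99 104 106 107 109 109 106 102  99  98  99  98  96
   98  99  99  99]
 [ 98  98  97  93  94  99 106 114 121 127 129 125 116 107 100  99  98  96
   97  98  98  98]
 [ 97  96  95  93  94 102 117 134 149 158 161 157 145 128 110 101  97  95
   95  96  97  97]
 [ 97  96  94  92  96 110 136 160 176 183 184 181 172 154 129 109  98  95
   94  96  96  96]
 [ 96  96  95  93  99 121 153 178 189 192 192 190 186 173 148 120 101  94
   95  96  96  96]
 [ 97  97  96  94 103 130 165 186 192 193 193 192 190 182 161 132 105  95
   96  97  97  97]
 [ 97  97  96  95 106 135 168 187 193 193 192 191 190 185 167 137 109  97
   96  97  98  98]
 [ 97  97  96  95 103 130 164 185 192 193 192 191 190 184 166 137 110  99
   97  98  98  98]
 [ 97  97  96  94 101 124 155 179 189 192 191 190 188 179 157 132 111 100
   
[... 229 characters left out ...]
22 128 135 138 139 138 135 129 123 119 112 104
   99  98  99  99]
 [ 99  99  98  96 100 111 119 121 121 121 120 121 121 119 119 116 110 103
   99  99  99 100]
 [100 100  98  95  95 101 106 108 108 107 107 107 107 107 106 106 103 100
   99  99 100  99]
 [100 100  99  93  87  82  81  82  82  82  81  81  81  81  81  83  88  95
   98  99 100 100]
 [100 100  98  93  83  71  65  63  63  63  63  63  62  62  64  69  81  92
   98 100 100 100]
 [100  99  98  93  83  74  69  67  67  67  68  67  68  68  69  73  83  93
   97  99 100 100]]
[np.float64(275.983411093831), np.float64(209.22576464489373)] [ 0.4268 -0.3239  0.034 ]
pin in tool axes [-0.0011 -0.0025  0.118 ]
to block view [  6.13 -27.4    0.  ]
```

```bash
python3 -m handwheel '[[[1.5,-6,0],[0,0,0.03]],[[3,-12,0],[0,0,0.07]],[[4.5,-18,0],[0,0,0.1]],[[6.1,-24,0],[0,0,0.144]],[[6.1,-27.4,0],[0,0,0.144]]]'
python3 -m handwheel '[[[0,0,0],[0,0,0]],[[0,0,0],[0,0,0]],[[0,0,0],[0,0,0]]]'
python3 - <<'E'
from h import *
np.set_printoptions(precision=4,suppress=True)
o=ctrl.get_obs();print(o["tool_pos"],axes())
im=ctrl.get_image("wrist"); cv2.imwrite("pics/w2.png",im)
for n,z in [("bearing_block",0),("bushing",.008)]:
    for r in ctrl.landmark_of("wrist",n)[:2]: print(n,round(r["score"],2),np.array(r["position"]),onz("wrist",r["position"],z))
hsv=cv2.cvtColor(im,cv2.COLOR_BGR2HSV); m=((hsv[...,0]>8)&(hsv[...,0]<32)&(hsv[...,1]>90)).astype(np.uint8)
n,l,s,c=cv2.connectedComponentsWithStats(m)
for i in range(1,n):
    if s[i,4]>150:
        P=onz("wrist",c[i],.034); print(c[i],s[i],P,"tool",axes().T@(P-o["tool_pos"]))
E
```

```text
t: 2.45
tool_pos: [0.4518, -0.0436, 0.152]
tool_rot: [3.142, -0.011, 0.002]
contact_force: [-0.7, -0.1, -0.4]
opening: 0.0856
grip_force: 0.0
t: 2.82
tool_pos: [0.4517, -0.0464, 0.1515]
tool_rot: [3.141, -0.015, 0.0]
contact_force: [0.3, -0.3, 0.3]
opening: 0.0856
grip_force: 0.0
[ 0.4517 -0.0464  0.1515] [[ 1.     -0.0094  0.0002]
 [-0.0094 -1.     -0.0003]
 [ 0.0002  0.0003 -1.    ]]
bushing 0.69 [280.4 197. ] [ 0.4529 -0.0469  0.008 ]
[459.6392 159.1478] [447 145  37  38 582] [ 0.4875 -0.1772  0.034 ] tool [0.037  0.1305 0.1175]
[482.7978 168.1776] [472 157  29  27 366] [ 0.4807 -0.1951  0.034 ] tool [0.0304 0.1485 0.1175]
[277.2486 202.6041] [262 188  31  30 740] [ 0.4559 -0.0445  0.034 ] tool [ 0.0042 -0.0019  0.1175]
```

View pics/w2.png

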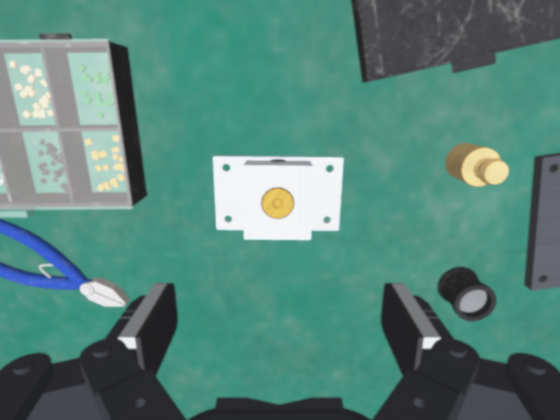

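Wrist view: block square, bushing at (277,203), both sides clear of neighbours. I go down over it and take a picture before and after closing, to catch any shift.

```bash
cat > bush.py <<'E'
from h import *
import sys
np.set_printoptions(precision=4,suppress=True)
z=float(sys.argv[2]); o=ctrl.get_obs();im=ctrl.get_image("wrist"); cv2.imwrite("pics/%s.png"%sys.argv[1],im)
hsv=cv2.cvtColor(im,cv2.COLOR_BGR2HSV); m=((hsv[...,0]>8)&(hsv[...,0]<32)&(hsv[...,1]>90)).astype(np.uint8)
n,l,s,c=cv2.connectedComponentsWithStats(m)
print(o["t"],o["tool_pos"],axes().round(4).tolist())
for i in range(1,n):
    if s[i,4]>150:
        P=onz("wrist",c[i],z); print(c[i],s[i],P,"tool",axes().T@(P-o["tool_pos"]))
E
python3 -m handwheel '[[[0.4,-0.2,4],[0,0,0]],[[0.4,-0.2,8],[0,0,0]],[[0.4,-0.2,11.5],[0,0,0]],[[0.4,-0.2,13],[0,0,0]],[[0.4,-0.2,13.8],[0,0,0]]]'
python3 -m handwheel '[[[0,0,0],[0,0,0]],[[0,0,0],[0,0,0]]]'
python3 bush.py w3 .034
python3 -m handwheel '[[[0,0,0],[0,0,0]],[[0,0,0],[0,0,0]],[[0,0,0],[0,0,0]],[[0,0,0],[0,0,0]],[[0,0,0],[0,0,0]]]' 0.4 60
python3 -m handwheel '[[[0,0,0],[0,0,0]],[[0,0,0],[0,0,0]],[[0,0,0],[0,0,0]]]' 0.6 60
python3 bush.py w4 .034
```

```text
t: 3.6
tool_pos: [0.4556, -0.0433, 0.013]
tool_rot: [-3.141, 0.012, 0.0]
contact_force: [-0.4, -0.4, 0.5]
opening: 0.0855
grip_force: 0.0
t: 3.85
tool_pos: [0.4567, -0.0434, 0.0147]
tool_rot: [3.141, -0.011, 0.004]
contact_force: [0.1, -0.1, -0.2]
opening: 0.0851
grip_force: 0.0
3.85 [ 0.4567 -0.0434  0.0147] [[1.0, -0.0072, 0.0026], [-0.0072, -1.0, -0.0006], [0.0026, 0.0006, -1.0]]
[283.6246 310.6078] [ 254  285   60   52 2504] [ 0.4569 -0.0449  0.034 ] tool [ 0.0003  0.0016 -0.0193]
t: 4.53
tool_pos: [0.4563, -0.0434, 0.0143]
tool_rot: [3.141, -0.011, 0.003]
contact_force: [-0.5, -0.1, 6.0]
opening: 0.0509
grip_force: 64.3
t: 4.9
tool_pos: [0.4563, -0.0434, 0.0143]
tool_rot: [3.141, -0.011, 0.002]
contact_force: [-1.2, -1.6, 6.4]
opening: 0.0507
grip_force: 64.3
4.9 [ 0.4563 -0.0434  0.0143] [[1.0, -0.0071, 0.0016], [-0.0071, -1.0, -0.0008], [0.0016, 0.0007, -1.0]]
[278.8089 309.8622] [ 249  284   61   53 2533] [ 0.4573 -0.0431  0.034 ] tool [ 0.0009 -0.0003 -0.0197]
```

```bash
python3 -m handwheel '[[[0,0,-3],[0,0,0]],[[0,0,-7],[0,0,0]],[[0,0,-10],[0,0,0]],[[0,0,-10],[0,0,0]],[[0,0,-10],[0,0,0]]]'
python3 bush.py w5 .134
python3 -m handwheel '[[[-0.7,5,0],[0,0,-0.04]],[[-1.3,10,0],[0,0,-0.08]],[[-2,15,0],[0,0,-0.12]],[[-2.7,20,0],[0,0,-0.146]],[[-2.7,24,0],[0,0,-0.146]]]'
python3 -m handwheel '[[[0,3,0],[0,0,0]],[[0,4,0],[0,0,0]],[[0,4,0],[0,0,0]],[[0,4,0],[0,0,0]]]'
python3 - <<'E'
from h import *
print(ctrl.get_obs()["tool_pos"],axes().round(4),totool([.4272,-.3236,.054]))
E
python3 bush.py w6 .134
```

```text
t: 5.58
tool_pos: [0.4539, -0.0426, 0.1109]
tool_rot: [-3.14, 0.011, 0.006]
contact_force: [-0.2, 0.2, -4.7]
opening: 0.0508
grip_force: 64.7
5.575 [ 0.4539 -0.0426  0.1109] [[1.0, -0.0072, -0.0046], [-0.0072, -1.0, 0.0013], [-0.0046, -0.0013, -1.0]]
[512.1356 179.3624] [ 477  155   77   49 2522] [ 0.5075 -0.1211  0.134 ] tool [ 0.0541  0.0781 -0.0234]
[278.819  309.8506] [ 249  284   61   53 2530] [ 0.4572 -0.0423  0.134 ] tool [ 0.0032 -0.0003 -0.0231]
t: 6.25
tool_pos: [0.425, -0.2837, 0.1107]
tool_rot: [-3.131, -0.216, 0.004]
contact_force: [0.2, -0.2, -3.1]
opening: 0.0505
grip_force: 64.8
t: 6.75
tool_pos: [0.4319, -0.321, 0.1123]
tool_rot: [-3.132, -0.219, 0.002]
contact_force: [0.1, -0.3, -3.2]
opening: 0.0509
grip_force: 64.9
[ 0.43192278 -0.32102784  0.11232651] [[ 0.9903  0.1393 -0.0013]
 [ 0.1393 -0.9903  0.0017]
 [-0.001  -0.0019 -1.    ]] [-0.5   0.2   5.83]
6.75 [ 0.4319 -0.321   0.1123] [[0.9902, 0.1395, -0.0008], [0.1395, -0.9902, 0.0012], [-0.0006, -0.0013, -1.0]]
[ 98.3883 120.8341] [  60   98   71   48 2230] [ 0.4964 -0.2524  0.134 ] tool [ 0.0735 -0.059  -0.0216]
[278.8208 309.7182] [ 249  284   61   53 2523] [ 0.4342 -0.3205  0.134 ] tool [ 0.0023 -0.0002 -0.0217]
```

```bash
python3 -m handwheel '[[[-0.2,0.1,2],[0,0,0]],[[-0.5,0.2,4],[0,0,0]],[[-0.5,0.2,5.3],[0,0,0]],[[-0.5,0.2,5.3],[0,0,0]],[[-0.5,0.2,5.3],[0,0,0]]]'
cat > st.py <<'E'
from h import *
np.set_printoptions(precision=4,suppress=True)
import sys
T=[float(v) for v in sys.argv[1:4]] or [.4272,-.3236,.054]
o=ctrl.get_obs();print(o["t"],o["tool_pos"],"F",o["contact_force"],"M",o["wrist_torque"],"rot",axes()[:,2],"to",totool(T))
E
python3 st.py;python3 -m handwheel '[[[0,0,0],[0,0,0]]]' >/dev/null; python3 st.py
```

```text
t: 7.42
tool_pos: [0.4279, -0.3254, 0.0606]
tool_rot: [3.134, 0.218, 0.001]
contact_force: [1.4, -1.2, -3.3]
opening: 0.0506
grip_force: 64.8
7.425 [ 0.4279 -0.3254  0.0606] F [ 1.4414 -1.21   -3.3099] M [0.0033 0.0234 0.0114] rot [ 0.0005 -0.0004 -1.    ] to [-0.04 -0.19  0.66]
7.55 [ 0.4282 -0.3257  0.0613] F [ 0.123   1.159  -2.9094] M [ 0.0503 -0.0425  0.0149] rot [ 0.0014 -0.0013 -1.    ] to [-0.07 -0.23  0.73]
```

```bash
python3 -m handwheel '[[[-0.05,-0.2,0],[0,0,0]],[[-0.05,-0.2,0],[0,0,0]],[[-0.05,-0.2,0],[0,0,0]],[[-0.05,-0.2,0],[0,0,0]]]'
python3 st.py;python3 -m handwheel '[[[0,0,0],[0,0,0]]]' >/dev/null; python3 st.py;python3 -m handwheel '[[[0,0,0],[0,0,0]]]' >/dev/null; python3 st.py
```

```text
t: 8.05
tool_pos: [0.4268, -0.3232, 0.0604]
tool_rot: [3.134, 0.218, 0.0]
contact_force: [-0.6, 0.5, -3.7]
opening: 0.0505
grip_force: 64.8
8.05 [ 0.4268 -0.3232  0.0604] F [-0.5824  0.5315 -3.7257] M [ 0.0324 -0.0159 -0.0518] rot [ 0.0001 -0.0001 -1.    ] to [0.03 0.04 0.64]
8.175 [ 0.4268 -0.3232  0.0603] F [ 0.7757  0.4205 -3.621 ] M [-0.0042  0.0376 -0.0071] rot [-0. -0. -1.] to [0.03 0.04 0.63]
8.3 [ 0.4268 -0.3232  0.0603] F [ 0.1179  0.0571 -4.6988] M [0.0244 0.0424 0.0477] rot [-0.  0. -1.] to [0.04 0.04 0.63]
```

```bash
python3 -m handwheel '[[[0.04,0.04,0.4],[0,0,0]],[[0.04,0.04,0.8],[0,0,0]],[[0.04,0.04,1.0],[0,0,0]],[[0.04,0.04,1.1],[0,0,0]],[[0.04,0.04,1.1],[0,0,0]]]' >/dev/null;python3 st.py
python3 -m handwheel '[[[0,0,0.1],[0,0,0]],[[0,0,0.2],[0,0,0]],[[0,0,0.3],[0,0,0]],[[0,0,0.4],[0,0,0]]]' >/dev/null;python3 st.py
```

```text
8.925 [ 0.4272 -0.3235  0.0492] F [ 0.8741  0.5736 -4.5052] M [ 0.0598 -0.0527  0.0208] rot [-0.0001  0.0001 -1.    ] to [-0.    0.   -0.48]
9.425 [ 0.4273 -0.3235  0.0452] F [-0.3056 -0.2238 -4.1442] M [-0.0347 -0.0508  0.0036] rot [-0.  0. -1.] to [-0.01  0.   -0.88]
```

The hole is over the pin: the underside is 3 mm below the tip with no contact force. Now I press in small steps.

```bash
python3 -m handwheel '[[[0,0,0.1],[0,0,0]],[[0,0,0.2],[0,0,0]],[[0,0,0.3],[0,0,0]],[[0,0,0.4],[0,0,0]],[[0,0,0.45],[0,0,0]]]' >/dev/null;python3 st.py
python3 -m handwheel '[[[0,0,0.1],[0,0,0]],[[0,0,0.2],[0,0,0]],[[0,0,0.25],[0,0,0]]]' >/dev/null;python3 st.py
```

```text
10.05 [ 0.4272 -0.3235  0.0407] F [ 0.1632 -0.841  -3.2537] M [ 0.0024  0.0135 -0.0083] rot [-0.0001  0.0001 -1.    ] to [-0.    0.01 -1.33]
10.425 [ 0.4278 -0.3239  0.0397] F [-2.436   2.8365  6.879 ] M [ 0.5631  0.4581 -0.0295] rot [ 0.0006 -0.0005 -1.    ] to [-0.06 -0.04 -1.43]
```

```bash
python3 -m handwheel '[[[0,0,0.1],[0,0,0]],[[0,0,0.15],[0,0,0]]]' >/dev/null;python3 st.py
python3 -m handwheel '[[[0,0,0.1],[0,0,0]],[[0,0,0.15],[0,0,0]]]' >/dev/null;python3 st.py
```

```text
10.675 [ 0.428  -0.3243  0.0385] F [-2.9935  1.6074  7.1294] M [0.3644 0.4095 0.0149] rot [ 0.0012 -0.0015 -1.    ] to [-0.07 -0.08 -1.55]
10.925 [ 0.428  -0.3244  0.0372] F [-2.7314  2.5632  6.9617] M [0.4482 0.4758 0.0189] rot [ 0.0011 -0.0014 -1.    ] to [-0.07 -0.08 -1.69]
```

```bash
for i in 1; do python3 -m handwheel '[[[0,0,0.1],[0,0,0]],[[0,0,0.2],[0,0,0]],[[0,0,0.3],[0,0,0]],[[0,0,0.4],[0,0,0]],[[0,0,0.4],[0,0,0]]]' >/dev/null;python3 st.py; done
python3 -m handwheel '[[[0,0,0.1],[0,0,0]],[[0,0,0.2],[0,0,0]],[[0,0,0.3],[0,0,0]],[[0,0,0.4],[0,0,0]],[[0,0,0.45],[0,0,0]]]' >/dev/null;python3 st.py
```

```text
11.55 [ 0.4273 -0.3235  0.031 ] F [ 0.9143  0.0007 -2.7712] M [-0.045  -0.0657  0.0348] rot [ 0.0004 -0.0001 -1.    ] to [-0.01  0.01 -2.3 ]
12.175 [ 0.4272 -0.3235  0.0267] F [ 0.9826  0.375  -3.1492] M [ 0.0175 -0.0639  0.0266] rot [-0.0001  0.0001 -1.    ] to [-0.    0.01 -2.73]
```

```bash
python3 -m handwheel '[[[0,0,0.05],[0,0,0]],[[0,0,0.1],[0,0,0]],[[0,0,0.1],[0,0,0]]]' >/dev/null;python3 st.py
python3 bush.py w7 .06
```

```text
12.55 [ 0.4273 -0.3236  0.0263] F [-1.8689  2.9279  3.3337] M [ 0.2539  0.33   -0.038 ] rot [-0.0002  0.0001 -1.    ] to [-0.01  0.   -2.77]
12.55 [ 0.4273 -0.3236  0.0263] [[0.9904, 0.1384, -0.0002], [0.1384, -0.9904, 0.0001], [-0.0002, -0.0001, -1.0]]
[ 20.8047 121.8568] [   0   88   51   70 2688] [ 0.4899 -0.2383  0.06  ] tool [ 0.0738 -0.0758 -0.0337]
[279.2695 321.4432] [ 247  284   65   75 3985] [ 0.4327 -0.3227  0.06  ] tool [ 0.0054 -0.0001 -0.0337]
```

View pics/w7.png

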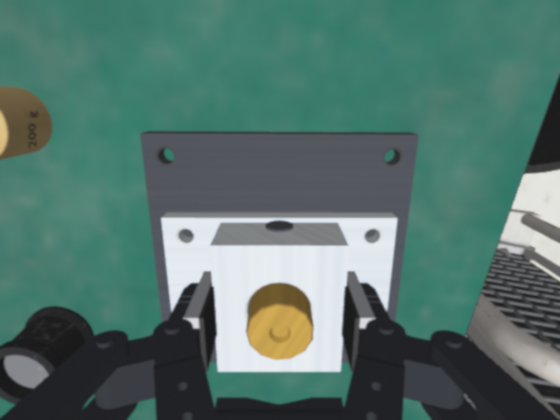

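The block lies on the plate inside its outline with the bushing standing proud at (280,320); fingers are at its sides, loupe and weight untouched. I add a light press to seat it, then open and rise.

```bash
python3 -m handwheel '[[[0,0,0.05],[0,0,0]],[[0,0,0.08],[0,0,0]],[[0,0,0.08],[0,0,0]]]' >/dev/null;python3 st.py
python3 -m handwheel '[[[0,0,-0.02],[0,0,0]],[[0,0,-0.03],[0,0,0]],[[0,0,-0.03],[0,0,0]],[[0,0,-0.03],[0,0,0]]]' -0.6
python3 -m handwheel '[[[0,0,-1],[0,0,0]],[[0,0,-3],[0,0,0]],[[0,0,-6],[0,0,0]],[[0,0,-8],[0,0,0]],[[0,0,-8],[0,0,0]]]' >/dev/null
python3 -m handwheel '[[[0,0,0],[0,0,0]],[[0,0,0],[0,0,0]],[[0,0,0],[0,0,0]]]' >/dev/null
python3 st.py .4273 -.3236 .048
python3 bush.py w8 .060
```

```text
12.975 [ 0.4273 -0.3236  0.0263] F [-6.1544  5.296   8.691 ] M [ 0.5456  0.7505 -0.0505] rot [-0.0007  0.0003 -1.    ] to [-0.01 -0.   -2.77]
t: 13.48
tool_pos: [0.4273, -0.3236, 0.0252]
tool_rot: [3.134, 0.218, 0.0]
contact_force: [0.2, -0.0, -0.5]
opening: 0.068
grip_force: 0.0
14.475 [ 0.4267 -0.3231  0.1042] F [ 0.454   0.0028 -0.7703] M [ 0.0001 -0.0092  0.0086] rot [-0.0015  0.0014 -1.    ] to [0.05 0.07 5.62]
14.475 [ 0.4267 -0.3231  0.1042] [[0.9904, 0.1383, -0.0011], [0.1383, -0.9904, 0.001], [-0.0009, -0.0012, -1.0]]
[ 90.6092 113.1785] [  53   89   70   50 2252] [ 0.4858 -0.2194  0.06  ] tool [ 0.0729 -0.0944  0.0442]
[280.2515 241.0046] [ 260  218   41   46 1515] [ 0.4304 -0.3232  0.06  ] tool [0.0037 0.0006 0.0442]
```

View pics/w8.png

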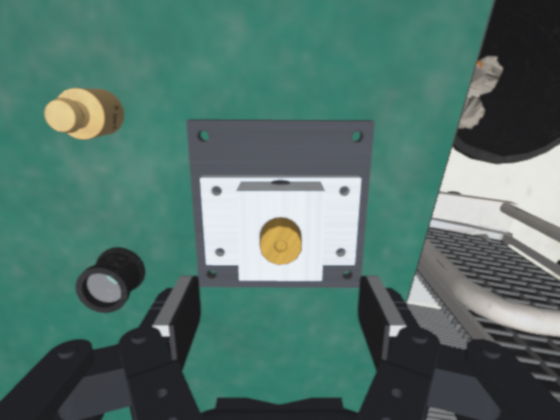

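The block stays flat and square on the plate, bushing proud at (280,241). Next I grip the bushing's exposed part.

```bash
python3 -m handwheel '[[[0.1,0.06,2],[0,0,0]],[[0.1,0.06,4],[0,0,0]],[[0.1,0.06,5.2],[0,0,0]],[[0.1,0.06,5.6],[0,0,0]],[[0.1,0.06,5.6],[0,0,0]]]' 0 >/dev/null; python3 -m handwheel '[[[0,0,0],[0,0,0]],[[0,0,0],[0,0,0]],[[0,0,0],[0,0,0]]]' ; python3 st.py .428 -.3236 .048
```

```text
t: 15.52
tool_pos: [0.4285, -0.3242, 0.0498]
tool_rot: [3.133, 0.218, 0.001]
contact_force: [0.1, -1.4, 0.0]
opening: 0.0432
grip_force: 0.0
15.525 [ 0.4285 -0.3242  0.0498] F [ 0.0977 -1.3853  0.028 ] M [-0.0308  0.0174  0.0125] rot [ 0.0006 -0.0006 -1.    ] to [-0.05 -0.07  0.18]
```

```bash
python3 -m handwheel '[[[-0.05,-0.06,0.15],[0,0,0]],[[-0.05,-0.06,0.15],[0,0,0]],[[-0.05,-0.06,0.15],[0,0,0]]]' >/dev/null; python3 st.py .428 -.3236 .048
python3 -m handwheel '[[[0,0,0],[0,0,0]],[[0,0,0],[0,0,0]],[[0,0,0],[0,0,0]],[[0,0,0],[0,0,0]],[[0,0,0],[0,0,0]]]' 0.9 40;  python3 st.py .428 -.3236 .048
```

```text
15.9 [ 0.4278 -0.3235  0.0478] F [-0.0255 -0.3579 -0.4737] M [-0.006  -0.0513 -0.0011] rot [-0.      0.0001 -1.    ] to [ 0.02  0.02 -0.02]
t: 16.52
tool_pos: [0.4279, -0.3236, 0.048]
tool_rot: [3.134, 0.218, 0.0]
contact_force: [0.6, -0.7, 1.9]
opening: 0.0229
grip_force: 39.3
16.525 [ 0.4279 -0.3236  0.048 ] F [ 0.5784 -0.7046  1.9192] M [0.0855 0.0438 0.0153] rot [ 0.0002 -0.0002 -1.    ] to [ 0.01  0.   -0.  ]
```

```bash
python3 -m handwheel '[[[0,0,-0.4],[0,0,0]],[[0,0,-0.8],[0,0,0]],[[0,0,-1.2],[0,0,0]],[[0,0,-1.8],[0,0,0]],[[0,0,-2.4],[0,0,0]]]'; python3 -m handwheel '[[[0,0,-2],[0,0,0]],[[0,0,-4],[0,0,0]],[[0,0,-6],[0,0,0]],[[0,0,-6],[0,0,0]],[[0,0,-6],[0,0,0]]]'>/dev/null
python3 st.py .604 -.175 .13; python3 - <<'E'
from h import *
cv2.imwrite("pics/t9.png",ctrl.get_image("top")); a=ctrl.get_image("wrist");b=ctrl.get_image("scene")[150:290,180:390]
b=cv2.resize(b,(560,373),interpolation=2)
cv2.imwrite("pics/c9.png",cv2.resize(np.vstack([a,b]),(421,597)))
E
```

```text
t: 17.15
tool_pos: [0.4278, -0.3235, 0.0723]
tool_rot: [3.134, 0.218, 0.0]
contact_force: [-0.9, 0.3, -0.6]
opening: 0.0224
grip_force: 39.2
17.775 [ 0.4275 -0.3233  0.1314] F [-1.0267 -0.1276  0.0685] M [ 0.0259 -0.0257  0.0158] rot [-0.0004  0.0004 -1.    ] to [ 19.53 -12.24   0.14]
```

View pics/c9.png

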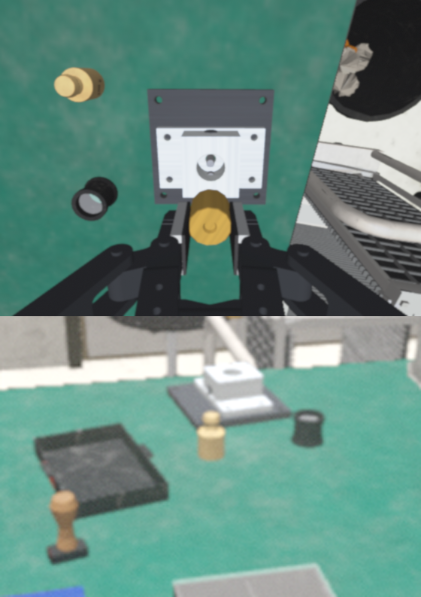

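The bushing is out and held upright between the pads, and the empty block stays on the base. I go over the tray.

```bash
python3 -m handwheel '[[[4,-2.5,0],[0,0,-0.02]],[[8,-5,0],[0,0,-0.04]],[[12,-7.5,0],[0,0,-0.06]],[[16,-10,0],[0,0,-0.06]],[[19.5,-12.2,0],[0,0,-0.06]]]'>/dev/null;  python3 -m handwheel '[[[0,0,0],[0,0,0]],[[0,0,0],[0,0,0]],[[0,0,0],[0,0,0]]]' >/dev/null
python3 st.py .604 -.175 .05; python3 - <<'E'
from h import *
cv2.imwrite("pics/w10.png",ctrl.get_image("wrist"))
for n in("tray","bushing"): print([ (round(r["score"],2),r["position"],onz("wrist",r["position"],0)) for r in ctrl.landmark_of("wrist",n)[:1]])
E
```

```text
18.925 [ 0.6031 -0.1764  0.1314] F [-0.662  -1.0003 -1.3036] M [-0.0298 -0.0325  0.0146] rot [-0.0009  0.0001 -1.    ] to [ 0.12 -0.12  8.14]
[(0.82, [278.7, 201.2], array([ 0.60442827, -0.17581323,  0.        ]))]
[(0.67, [280.8, 271.2], array([ 0.54409522, -0.18964914,  0.        ]))]
```

View pics/w10.png

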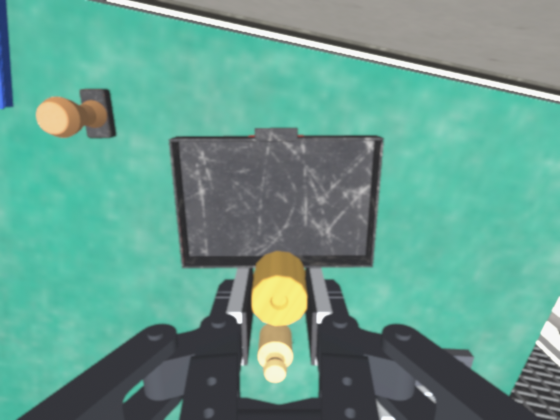

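The tray is aligned and centred at (279,201), agreeing with the top view; the bushing is held above it. Going down.

```bash
python3 -m handwheel '[[[0.1,0,4],[0,0,0]],[[0.1,0,8],[0,0,0]],[[0.1,0,10],[0,0,0]],[[0.1,0,10.6],[0,0,0]],[[0.1,0,10.6],[0,0,0]]]'>/dev/null;  python3 -m handwheel '[[[0,0,0],[0,0,0]],[[0,0,0],[0,0,0]],[[0,0,0],[0,0,0]]]' >/dev/null
python3 st.py .604 -.175 .016
python3 -m handwheel '[[[0,0,0.1],[0,0,0]],[[0,0,0.2],[0,0,0]],[[0,0,0.3],[0,0,0]],[[0,0,0.4],[0,0,0]],[[0,0,0.4],[0,0,0]]]'>/dev/null; python3 st.py .604 -.175 .016
```

```text
20.075 [ 0.6054 -0.1756  0.0266] F [ 0.0369 -0.4109 -1.0184] M [-0.0057 -0.0132 -0.0453] rot [ 0.0011 -0.0005 -1.    ] to [-0.13 -0.09  1.06]
20.7 [ 0.6049 -0.1754  0.0216] F [-0.7664 -0.2201 -0.7139] M [0.0315 0.011  0.009 ] rot [-0.0003  0.0001 -1.    ] to [-0.08 -0.06  0.56]
```

```bash
python3 -m handwheel '[[[0,0,0.1],[0,0,0]],[[0,0,0.2],[0,0,0]],[[0,0,0.3],[0,0,0]],[[0,0,0.4],[0,0,0]],[[0,0,0.45],[0,0,0]]]'>/dev/null; python3 st.py .604 -.175 .016
python3 -m handwheel '[[[0,0,0.05],[0,0,0]],[[0,0,0.1],[0,0,0]],[[0,0,0.1],[0,0,0]]]'>/dev/null; python3 st.py .604 -.175 .016
```

```text
21.325 [ 0.6049 -0.1755  0.0172] F [ 0.3114  0.0977 -0.8393] M [-0.0425 -0.0365  0.0626] rot [-0.0001  0.0001 -1.    ] to [-0.08 -0.06  0.12]
21.7 [ 0.605  -0.1755  0.0163] F [ 0.1448 -0.1938 -1.1501] M [-0.0122 -0.0105  0.0147] rot [-0.0001  0.     -1.    ] to [-0.09 -0.06  0.03]
```

```bash
python3 -m handwheel '[[[0,0,0.03],[0,0,0]],[[0,0,0.06],[0,0,0]],[[0,0,0.06],[0,0,0]]]'>/dev/null; python3 st.py .604 -.175 .016
python3 -m handwheel '[[[0,0,0.03],[0,0,0]],[[0,0,0.06],[0,0,0]],[[0,0,0.06],[0,0,0]]]'>/dev/null; python3 st.py .604 -.175 .016
```

```text
22.075 [ 0.6051 -0.1755  0.0161] F [-0.8442  0.7567  2.2104] M [0.1221 0.2195 0.0303] rot [ 0.0001 -0.     -1.    ] to [-0.1  -0.07  0.01]
22.45 [ 0.6052 -0.1755  0.0161] F [-3.1867  1.0783  6.6325] M [ 0.1873  0.5056 -0.0275] rot [ 0. -0. -1.] to [-0.11 -0.08  0.01]
```

The bushing is on the floor of the tray. I release and rise straight up.

```bash
python3 -m handwheel '[[[0,0,-0.06],[0,0,0]],[[0,0,-0.06],[0,0,0]]]'>/dev/null; python3 -m handwheel '[[[0,0,0],[0,0,0]],[[0,0,0],[0,0,0]],[[0,0,0],[0,0,0]],[[0,0,0],[0,0,0]]]' 0
python3 -m handwheel '[[[0,0,-0.5],[0,0,0]],[[0,0,-2],[0,0,0]],[[0,0,-5],[0,0,0]],[[0,0,-10],[0,0,0]],[[0,0,-13],[0,0,0]]]'; python3 -m handwheel '[[[0,0,0],[0,0,0]],[[0,0,0],[0,0,0]],[[0,0,0],[0,0,0]]]' >/dev/null
python3 - <<'E'
from h import *
a=ctrl.get_image("wrist");b=ctrl.get_image("scene")[150:290,180:390]
b=cv2.resize(b,(560,373),interpolation=2)
cv2.imwrite("pics/c11.png",cv2.resize(np.vstack([a,b]),(421,597)))
E
```

```text
t: 23.2
tool_pos: [0.6049, -0.1755, 0.0155]
tool_rot: [-3.126, -0.312, 0.0]
contact_force: [0.2, -0.3, -0.7]
opening: 0.0425
grip_force: 0.0
t: 23.82
tool_pos: [0.6064, -0.176, 0.1504]
tool_rot: [3.124, 0.312, 0.007]
contact_force: [1.0, -1.3, -0.7]
opening: 0.0429
grip_force: 0.0
```

View pics/c11.png

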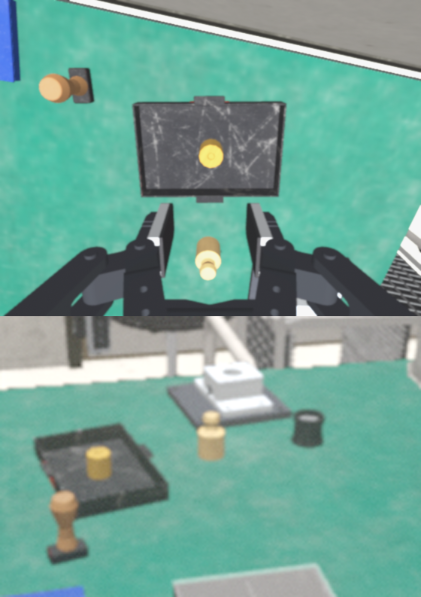

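The bushing stands upright in the tray, the block is on the base, and the weight and loupe have not moved.

```bash
python3 -c "
from station import ctrl
print(ctrl.finish_job())"
```

```text
the job is handed in; nothing more can be done
None
```

The job is handed in at about 24 s: the bushing was pressed out at about 11 N and stands upright on the tray floor, the block sits flat on the press-out base, and the brass weight and loupe look undisturbed in the last pictures.

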